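# Close the guard, put the bayonet lid on the spice grinder and hold it half-turned

### The job

Get the spice grinder ready to pulse: lower its hinged blade guard fully closed over the cup, then drop the bayonet lid into the collar with its two lugs in the two gaps until it is fully seated. Twist the lid clockwise, seen from above, half way to the lock, so that its grip bar points at the middle one of the three ridges, never as far as the lock click, and finish while still gripping the lid and holding it there against its spring. Leave the onion, the lemon and the peach where they are.

Things in the scene. Friction and masses are not known exactly. Their poses are not given: they have to be found in the camera images.
- grinder: round electric spice grinder, fixed: steel body 116 mm across, black collar 109 mm across whose top is 115 mm above the table. Origin: centre of its underside, z up. In the collar two flanges (110 to 115 mm above the table, inner radius 42 mm) leave two gaps 29 mm wide, on the grinder's own +x and -x axis, where the lid's lugs enter: lid x along grinder x, either way round
- seat (a point): the point on the grinder's axis, 102 mm above the table, where the underside of the fully seated lid lies; axes as the grinder's. Seated, the lid's grip-bar centre is 31 mm above it
- twist_ring (a joint): grey ring in the collar that carries the lid and turns with it, rad; 0 = entry, to which a spring returns it (0.05 N m at half); grows clockwise seen from above; half = 0.785. Each lug drops 6 mm deep between two dogs of the ring, 2.5 mm play either side. Beyond about 1.05 the lugs meet sprung lock catches; past them, about 1.55, the lid is locked
- guard (a joint): hinged white blade guard, a disc 60 mm across, 3 mm thick, rad; 0 = closed, flat across the cup mouth, top face 103 mm above the table; grows as its free edge lifts. Starts part-open, 0.7 to 1.2, and stays where it is left (stiff hinge, under 0.5 N at its edge to move)
- guard_hinge (a point): hinge line of the guard, on the grinder's +x side, 33 mm from its axis and 101.5 mm above the table; the hinge line runs along the grinder's y
- guard_edge (a point): the guard's free edge, at mid-thickness, 62 mm from the hinge line; lies on the grinder's -x side when closed
- lid_grip (a point): centre of the grip bar of the loose black lid, 31 mm above its underside. x along the bar and through both lugs, z up. Bar 54 mm long, 14 wide, from 13 to 49 mm above the underside, on a disc 78 mm across with its top at 14 mm. Lugs at both ends of x: 18 mm wide, 5 thick, level with the underside, reaching 46 mm from the axis. Starts upright on the table
- onion_mid (a point): loose brown onion, 79 mm across and 85 mm tall, a bystander; point in its middle, 42 mm up
- lemon_mid (a point): loose lemon, 72 x 57 x 58 mm, a bystander; point in its middle
- peach_mid (a point): loose peach, 65 mm across, a bystander; point in its middle
- half_ridge (a point): one of the two half ridges. On the collar's top are 3 small white ridges in each of two opposite groups: at the gap (entry), 45 degrees clockwise from it seen from above (half) and 90 degrees clockwise (lock)
- lid: the loose black lid with a steel inlay on top, 0.11 to 0.2 kg; origin at the centre of its underside, which is hollow and clears the closed guard; axes as point lid_grip
Mind the look-alikes: they are no part of the job. Of the things like the lid, leave any that is blue, pink or turquoise; of the rest the smaller one is meant.

How it is judged:
By the outcome, as a careful person would: the job done as asked, in the order asked, and still so for the second after the job is handed in, while the arm keeps its last pose, push and grip.
It also fails if it takes over 64 s, if anything falls off the work surface, if the arm or the gripper's body presses on something with over 40 N, if the wrist force passes 120 N, or if a joint passes its speed limit or range.

### The arm

A 6-joint arm with a two-finger parallel gripper is mounted at the origin on a cart in front of the work surface, level with it; the furniture and walls round the work are solid. World frame = base frame: x ahead of the robot, y to its left, z up, the work surface at z = 0. Lengths are in mm, angles in rad, forces in N, time in s.
With the tool pointing down it reaches from about 350 to 775 mm from the base axis. Payload 7.3 kg.
Tool frame: the origin (TCP) lies on the centre line of the jaws, within the pads' length; the fingertips stand 11 mm ahead of it and the grasp point (between the pads) lies 8 mm behind it; z points along the fingers, y is the line along which they close (so a half turn about z gives the same grasp; the last joint's range is limited). The gripper opens to 92 mm and grips with 3 to 60 N. Pads are 19 mm wide; open, the fingers measure 130 mm over their backs; the gripper's body (75 mm by 190 mm) begins 47 mm behind the grasp point.
Start: joints at [-1.269, 0.342, 1.524, -0, 1.275, -0.146], TCP at [227.34, -473.244, 237.741] pointing down, gripper open.
Joint ranges: [-2.53, 2.53], [-0.77, 2.02], [0.04, 2.7], [-1, 4.14], [0.28, 2.66], [-3.11, 3.11]. Speed limits (rad/s): [2.57, 2.57, 3.14, 3.14, 3.14, 3.14].

### API

Orientations are given as [roll, pitch, yaw] about the fixed x, y, z axes, in that order (R = Rz(yaw) Ry(pitch) Rx(roll)).
In Python, from plant import bot gives the robot as it stands.
- The arm moves only by the tool step_arm, never from a script. Its argument "deltas" is a list of rows, each a list of 5 numbers: the opening, from 0 (shut) to 1 (fully open), then the shift along the tool's x, y, z each as a share of 0.5 m, from -1 to 1, then the turn about the tool's z as a share of pi/2 rad, from -1 to 1. In form: [[claw, x, y, z, turn], ...]. A call has 1 to 8 rows; each row shifts and turns the commanded pose from where the row before left it, along the tool's axes as they then stand; what a row does not reach is not made up. A row lasts 1/10 s, in which the tool goes at most 50 mm and 8.59 degrees, less where a joint would pass 70% of its speed; a pose out of reach is approached as far as the arm can. A call with a number of a shift or a turn outside -1 to 1 is refused whole. A call with a gripper value outside its range is refused whole. The fingers move at their own pace and stop on an object; the grip force is fixed at half the most. Time passes only in rows, so rows that do not move let the fingers close. It gives the time, the measured TCP pose, the force, the opening and the grip force at its end, in the units of the state.
- bot.get_obs(): the state, without advancing time (a new reading comes with each control period).
- bot.capture(name): name is "side" or "top"; returns (picture, depth): 400x640x3 uint8, red, green, blue; 400x640 float32, mm along the optical axis (not along the pixel's ray), 0 where there is no reading.
- bot.camera_params(name): a dict with "fov_y" (degrees; the focal length in pixels is half the picture's height over the tangent of half this angle, whatever the lens; pixels are square), "cx", "cy" (the principal point, pixels), "k1" (the pictures are not rectified: a ray, as slopes to the right and down, at radius r is drawn at 1 + k1 r^2 times it, then the intrinsics apply), "rvec" (rotation vector, rad) and "tvec" (3), from world to camera coordinates, as OpenCV has them. Camera axes: x right, y down, z forward; pixel columns grow to the right and rows downward; lengths in mm; the calibration is good to about 2 mm. A picture is of the moment at which its call begins. camera_params takes no time and is no camera call.
- bot.close_job(): hands the job in; it is judged then, once.
The state is a dict: "time": time; "joint_positions": joint angles; "dq": joint speeds; "tau": joint torques, N m; "tool_pos": TCP position; "tcp_rot": TCP orientation; "contact_force": force on the tool from outside, world axes, zero at the start; "moment": the same for the moment, N m; "grip_width": finger opening in mm; "finger_force": force on a finger pad.
Only numpy, scipy, OpenCV 4.12 (cv2) and the standard library are available. Lean on these libraries where they do the work, as an engineer would, in place of code of your own. Each camera call takes 0.05 s, during which the arm holds its last target. There are 200 camera calls.

## Working session

There is one attempt and no reset: what is moved stays moved. The work goes in short steps, Python scripts to look and compute and a tool call to move; the robot and the scene stay as the last step left them, time stands still between calls to the robot, and variables do not carry over. Pictures are saved under pics/ and viewed, at most 10 in all, crops included, and the job is handed in when it is done.

Besides the shell and the picture viewer there is one more tool, called after "Call:" in YAML: its name, and indented under it one key for each argument. step_arm: Moves the arm, as the interface text tells. Shift numbers are shares of 0.5 m and turn numbers shares of pi/2 rad, none past 1 either way. Its arguments: {"type":"object","properties":{"deltas":{"type":"array","items":{"type":"array","items":{"type":"number","minimum":-1,"maximum":1}}}},"required":["deltas"]}

```bash
mkdir -p pics
cat > h.py <<'E'
import numpy as np, cv2
from plant import bot
def cam(n):
    p=bot.camera_params(n); f=200/np.tan(np.radians(p['fov_y'])/2)
    R=cv2.Rodrigues(np.array(p['rvec'],float))[0]; t=np.array(p['tvec'],float).ravel()
    return p,f,R,t
def cloud(n,d):
    p,f,R,t=cam(n); v,u=np.mgrid[0:400,0:640]
    xd=(u-p['cx'])/f; yd=(v-p['cy'])/f; x,y=xd.copy(),yd.copy()
    for _ in range(20):
        s=1+p['k1']*(x*x+y*y); x=xd/s; y=yd/s
    P=np.stack([x*d,y*d,d],-1)
    W=(P-t)@R; W[d<=0]=np.nan
    return W
def proj(n,X):
    p,f,R,t=cam(n); c=np.atleast_2d(X)@R.T+t; x=c[:,0]/c[:,2]; y=c[:,1]/c[:,2]; s=1+p['k1']*(x*x+y*y)
    return np.c_[x*s*f+p['cx'],y*s*f+p['cy']]
def snap(n,name):
    im,d=bot.capture(n); cv2.imwrite(f'pics/{name}.png',im[...,::-1]); np.savez(f'pics/{name}.npz',im=im,d=d); return im,d
E
python3 - <<'E'
from h import *
for n in ('top','side'):
    im,d=snap(n,n+'0'); p,f,R,t=cam(n); print(n,p,'pos',-R.T@t)
print(bot.get_obs())
E
```

```text
top {'fov_y': 43.03842681024123, 'cx': 325.2638739810333, 'cy': 197.73320765021458, 'k1': -0.08596351523908191, 'rvec': array([ 2.17674254, -2.2167986 ,  0.10422029]), 'tvec': array([ 171.91021674,  623.1175951 , 1358.93374062])} pos [ 528.95514045  194.57106803 1395.30574793]
side {'fov_y': 43.48742704775598, 'cx': 319.2977833169025, 'cy': 200.066991643426, 'k1': -0.13543054314146455, 'rvec': array([ 0.60215924, -2.61014905,  1.26629905]), 'tvec': array([ 629.16407671,  143.91678012, 1268.04461516])} pos [ 190.7477732  1092.73083297  891.09552505]
{'time': 0.1, 'joint_positions': array([-1.26898950e+00,  3.42679437e-01,  1.52489633e+00,  6.17238035e-07,
        1.27539838e+00, -1.45983094e-01]), 'dq': array([ 0.00046992, -0.00036814, -0.00170673, -0.00036568,  0.00167884,
        0.00088027]), 'tau': array([ 1.71188476e-03, -4.32005847e+01, -2.44694531e+01,  7.19891069e-02,
        5.26613113e-02, -4.84781026e-05]), 'tool_pos': array([ 227.23884701, -472.90042859,  237.10953398]), 'tcp_rot': array([-3.14022594e+00, -2.01543120e-04,  4.47789605e-01]), 'contact_force': array([-0.19958498,  0.40845726,  0.15996055]), 'moment': array([0.00803953, 0.00265692, 0.02478136]), 'finger_force': 0.0, 'grip_width': 91.84124141616246}
```

View pics/top0.png

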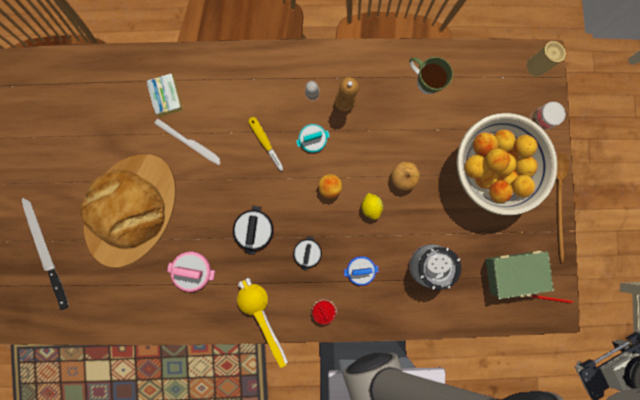

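View pics/side0.png

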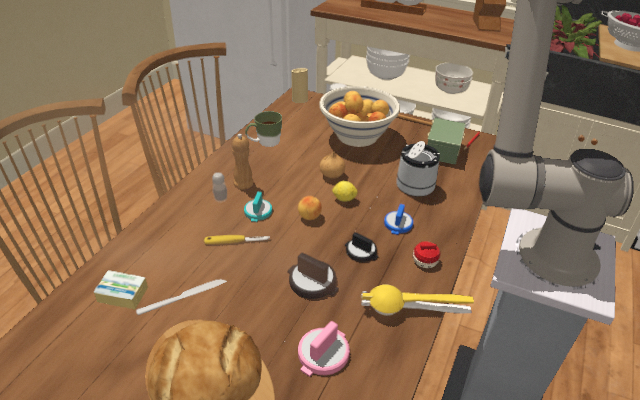

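Top view lid candidates: large black (253,230), small black (307,253), blue (361,271), turquoise (313,138), pink (190,272); the red one (324,313) is a jar. I choose the small black lid at (307,253). The grinder is at (436,268), and its white guard is part-open. Next I measure and make one close crop.

Run:
```python
from h import *
T=np.load('pics/top0.npz'); W=cloud('top',T['d']); im=T['im']
S=np.load('pics/side0.npz'); WS=cloud('side',S['d'])
for n,(u,v) in dict(lid=(307,253),big=(253,230),blue=(361,271),grinder=(436,268),lemon=(372,207),onion=(405,177),peach=(330,187),table=(330,230)).items(): print(n,W[v,u].round())
# lid : region
def reg(W,c,r,z0,z1): return (np.hypot(W[...,0]-c[0],W[...,1]-c[1])<r)&(W[...,2]>z0)&(W[...,2]<z1)
for nm,WW in (('top',W),('side',WS)):
    c=W[253,307][:2]
    m=reg(WW,c,60,38,60); P=WW[m]; xy=P[:,:2]
    (cc,sz,a)=cv2.minAreaRect(xy.astype(np.float32)); e=np.linalg.eigh(np.cov(xy.T)); 
    print(nm,'bar',len(P),xy.mean(0),cc,sz,a,'yaw',np.degrees(np.arctan2(*e[1][::-1,1])),P[:,2].mean())
    m=reg(WW,c,60,6,25);P=WW[m];print('disc',cv2.minEnclosingCircle(P[:,:2].astype(np.float32)))
    c=W[268,436][:2]
    m=reg(WW,c,80,109,119);P=WW[m];print('collar',len(P),cv2.minEnclosingCircle(P[:,:2].astype(np.float32)))
    m=reg(WW,c,80,121,200);P=WW[m];print('guard',len(P),P.mean(0),P[P[:,2].argmax()])
a=cv2.resize(im[225:310,270:385],None,fx=4,fy=4,interpolation=2)
b=cv2.resize(im[235:305,400:475],None,fx=7,fy=7,interpolation=2)[:340]
b=cv2.resize(im[238:300,402:472],(340*70//62,340),interpolation=2)
out=np.zeros((340,800,3),np.uint8); out[:,:400]=a[:,:400]; out[:,410:410+b.shape[1]]=b[:,:390]
c=cv2.resize(S['im'][130:200,385:450],None,fx=3.7,fy=3.7,interpolation=2)
c2=cv2.resize(S['im'][225:270,335:390],None,fx=5,fy=5,interpolation=2)
o2=np.zeros((259,800,3),np.uint8); o2[:c.shape[0],:c.shape[1]]=c[:259]; o2[:c2.shape[0],300:300+c2.shape[1]]=c2
cv2.imwrite('pics/crop0.png',np.vstack([out,o2])[...,::-1])
```

```text
lid [479. 212.  52.]
big [542. 352.  66.]
blue [428.  70.  49.]
grinder [ 437. -110.  133.]
lemon [597.  38.  55.]
onion [674. -50.  68.]
peach [651. 149.  64.]
table [538. 149.   1.]
top bar 107 [478.30243458 211.6511184 ] (478.068603515625, 211.73060607910156) (13.486364364624023, 53.55801773071289) 79.5008773803711 yaw 169.81903391636186 48.552840012389936
disc ((479.8951416015625, 215.49998474121094), 57.612300872802734)
collar 570 ((435.9709777832031, -124.3720932006836), 56.03889465332031)
guard 238 [ 442.30269906 -121.14965488  134.08924228] [ 435.60443689 -130.55853488  151.15284601]
side bar 125 [475.75366308 216.18877374] (476.4110412597656, 214.14988708496094) (18.351900100708008, 53.58454513549805) 83.18548583984375 yaw 170.84745130927183 45.32148953465986
disc ((476.6946716308594, 215.45196533203125), 44.276676177978516)
collar 284 ((435.6252746582031, -122.3843002319336), 57.81596755981445)
guard 112 [ 441.93967792 -117.86436654  133.24046209] [ 430.94396792 -122.24782465  148.99066029]
```

View pics/crop0.png

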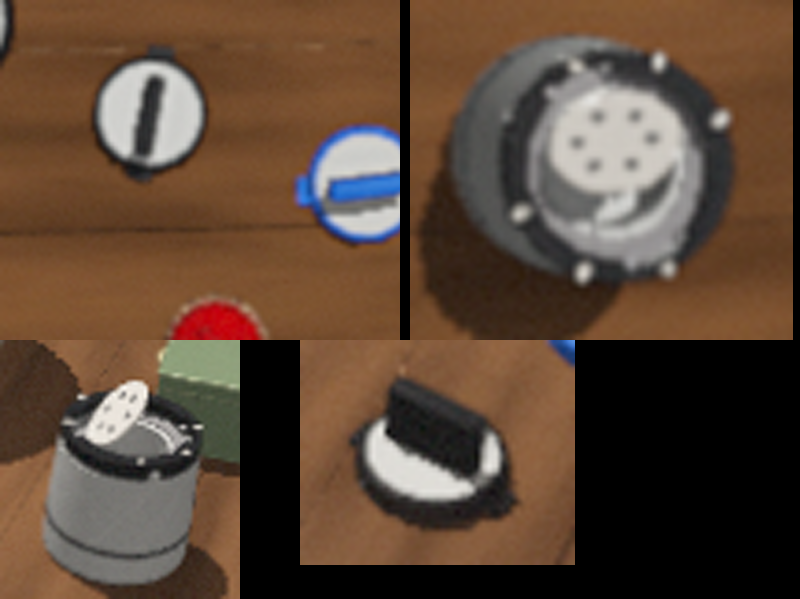

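The crop confirms the small black lid: its bar runs near-vertical in the top image. The grinder shows six ridges, with the guard rising inside the ring. Now I get the precise grinder yaw and the guard's geometry.

Run:
```python
from h import *
for n in ('top','side'):
    T=np.load(f'pics/{n}0.npz'); W=cloud(n,T['d']); im=T['im'].astype(int)
    r=np.hypot(W[...,0]-436,W[...,1]+123.5)
    br=im.min(-1)>130
    m=(br&(r>41)&(r<58)&(W[...,2]>111)&(W[...,2]<122)).astype(np.uint8)
    k,l,s,c=cv2.connectedComponentsWithStats(m)
    pts=[]
    for i in range(1,k):
        P=W[l==i]; w=im.sum(-1)[l==i]-300.; q=(P*w[:,None]).sum(0)/w.sum(); pts.append(q)
        print(n,s[i,4],q.round(1),'r',np.hypot(q[0]-436,q[1]+123.5).round(1),'ang',np.degrees(np.arctan2(q[1]+123.5,q[0]-436)).round(1),c[i].round(1))
    # collar ring top circle fit: dark px
    m=(r<60)&(W[...,2]>112)&(W[...,2]<118)&(im.max(-1)<90); P=W[m]
    m=(r<48)&(W[...,2]>122)&br; P=W[m]; c0=P.mean(0); u,s_,vt=np.linalg.svd(P-c0,full_matrices=False)
    nv=vt[2]*np.sign(vt[2][2]); print('guard n',nv.round(3),'rms',s_[2]/len(P)**.5,'tilt',np.arccos(nv[2]),'az up',np.degrees(np.arctan2(-nv[1],-nv[0])),c0,len(P), P[:,2].min(),P[:,2].max())
```

```text
top 4 [ 483.1 -103.9  117.3] r 51.0 ang 22.6 [431.5 249.5]
top 5 [ 483.7 -143.9  115.9] r 51.9 ang -23.2 [447. 249.]
top 5 [ 456.1 -172.2  116.1] r 52.7 ang -67.5 [458.2 259.6]
top 5 [415.8 -77.1 115.4] r 50.6 ang 113.5 [421.8 276.4]
top 1 [ 392.4 -129.4  111.4] r 44.0 ang -172.2 [442. 285.]
top 6 [ 388.4 -106.   116.4] r 50.7 ang 159.8 [433.5 287. ]
top 4 [ 388.9 -144.5  118.2] r 51.6 ang -155.9 [448.5 286.5]
guard n [0.697 0.292 0.655] rms 2.0500821950988386 tilt 0.8565453311219693 az up -157.26911391079128 [ 441.95995991 -121.46674785  134.69514826] 224 122.0635739474652 151.15284600704177
side 2 [ 484.7 -140.6  116.4] r 51.6 ang -19.4 [406.5 145. ]
side 2 [ 484.1 -103.5  113.6] r 52.1 ang 22.5 [402.5 152. ]
side 2 [ 389.6 -146.3  113.9] r 51.7 ang -153.8 [438.5 153. ]
side 2 [ 389.3 -102.9  115.7] r 51.1 ang 156.1 [434.5 160. ]
guard n [0.68  0.308 0.665] rms 1.5699241462052014 tilt 0.8435250311349466 az up -155.6117792225566 [ 441.95320598 -118.61906028  133.62834479] 106 122.0800455335542 148.99066029022273
```

The grinder's centre is about (436.2, -124.6) with yaw about 23.2°. The hinge is on the +23° side and the guard is open about 0.85. The lid is at (478, 212) with yaw about -10.2°. I now move above the guard with the fingers shut.

Call:
step_arm:
  deltas:
    - [0,0.065,-0.045,0.004,0]
    - [0,0.065,-0.045,0.004,0]
    - [0,0.065,-0.045,0.004,0]
    - [0,0.065,-0.045,0.004,0]
    - [0,0.065,-0.045,0.004,0]
    - [0,0.065,-0.045,0.004,0]
    - [0,0.065,-0.045,0.004,0]
    - [0,0.065,-0.045,0.004,0]

```text
time: 0.9
tool_pos: [384.2, -196.8, 221.5]
tcp_rot: [-3.141, 0.0, 0.448]
contact_force: [1.0, -0.1, -0.5]
grip_width: 32.4
finger_force: 0.0
```

Call:
step_arm:
  deltas:
    - [0,0.065,-0.045,0.004,0.027]
    - [0,0.065,-0.045,0.004,0]
    - [0,0,0,0,0]
    - [0,0,0,0,0]

```text
time: 1.3
tool_pos: [424.3, -129.9, 217.4]
tcp_rot: [-3.141, 0.001, 0.408]
contact_force: [-1.1, -0.3, 0.7]
grip_width: 1.9
finger_force: 0.0
```

Call:
step_arm:
  deltas:
    - [0,0,0,0.06,0]
    - [0,0,0,0.04,0]
    - [0,0,0,0.018,0]
    - [0,0,0,0.018,0]
    - [0,0,0,0.018,0]
    - [0,0,0,0.018,0]
    - [0,0,0,0.018,0]
    - [0,0,0,0,0]

```text
time: 2.1
tool_pos: [423.8, -130.3, 121.7]
tcp_rot: [-3.14, 0.001, 0.405]
contact_force: [-0.1, -0.4, -0.3]
grip_width: 0.2
finger_force: 0.0
```

Call:
step_arm:
  deltas:
    - [0,0,0,0.006,0]
    - [0,0,0,0.004,0]
    - [0,0,0,0.002,0]
    - [0,0,0,0,0]

```text
time: 2.5
tool_pos: [424.4, -130.6, 116.8]
tcp_rot: [3.141, -0.0, 0.405]
contact_force: [-0.5, -0.4, 0.4]
grip_width: 0.5
finger_force: 0.0
```

Call:
step_arm:
  deltas:
    - [0,0,0,0.003,0]
    - [0,0,0,0.002,0]
    - [0,0,0,0.002,0]
    - [0,0,0,0,0]

```text
time: 2.9
tool_pos: [424.5, -130.7, 113.9]
tcp_rot: [3.141, -0.0, 0.405]
contact_force: [-2.0, 0.9, 7.0]
grip_width: 1.1
finger_force: 4.0
```

Call:
step_arm:
  deltas:
    - [0,0,0,-0.04,0]
    - [0,0,0,-0.08,0]
    - [0,0,0,-0.08,0]
    - [0.8,0.046,-0.0733,0,0]
    - [0.8,0.046,-0.0733,0,0]
    - [0.8,0.046,-0.0733,0,0]
    - [0.8,0.046,-0.0733,0,0]
    - [0.8,0.046,-0.0733,0,0]

```text
time: 3.7
tool_pos: [457.7, 84.9, 213.3]
tcp_rot: [3.141, -0.0, 0.405]
contact_force: [0.3, -1.2, -1.0]
grip_width: 36.0
finger_force: 0.0
```

Call:
step_arm:
  deltas:
    - [0.8,0.046,-0.0733,0,0]
    - [0.8,0.046,-0.0733,0,0]
    - [0.8,0.046,-0.0733,0,0]
    - [0.8,0,0,0.02,0.0745]
    - [0.8,0,0,0.02,0.0745]
    - [0.8,0,0,0.02,0.0745]
    - [0.8,0,0,0.02,0.0745]
    - [0.8,0,0,0.02,0.0745]

```text
time: 4.5
tool_pos: [477.6, 211.5, 162.6]
tcp_rot: [3.141, 0.0, -0.184]
contact_force: [-0.5, 0.9, -0.9]
grip_width: 73.4
finger_force: 0.0
```

Call:
step_arm:
  deltas:
    - [0.8,0,0,0,0]
    - [0.8,0,0,0,0]

```text
time: 4.7
tool_pos: [477.8, 211.4, 163.2]
tcp_rot: [3.141, 0.0, -0.177]
contact_force: [0.1, -1.2, 0.3]
grip_width: 73.6
finger_force: 0.0
```

Run:
```python
from h import *
ims=[]
for n in ('top','side'):
    im,d=snap(n,n+'1'); W=cloud(n,d)
    r=np.hypot(W[...,0]-436,W[...,1]+124.6); m=(r<24)
    print(n,'cup z',np.nanpercentile(W[m][:,2],[5,50,95]))
    c,s=np.cos(np.radians(23.2)),np.sin(np.radians(23.2))
    gx=(W[...,0]-436)*c+(W[...,1]+124.6)*s
    for a in range(-28,28,8):
        q=W[m&(gx>a)&(gx<a+8)][:,2]; print(a,np.nanmedian(q).round(1),end=' ')
    print()
    ims.append(im)
a=cv2.resize(ims[0][235:305,395:475],(400,350),interpolation=2); b=cv2.resize(ims[1][130:270,320:480],(400,350),interpolation=2)
cv2.imwrite('pics/c1.png',np.hstack([a,b])[...,::-1]); o=bot.get_obs(); print(o['tool_pos'],o['tcp_rot'])
```

```text
top cup z [ 98.95191644 102.72302388 106.79737722]
-28 103.5 -20 102.9 -12 102.2 -4 103.9 4 102.6 12 102.7 20 102.5 
side cup z [ 98.04193245 100.55685013 103.8559043 ]
-28 100.2 -20 100.3 -12 100.9 -4 100.5 4 100.8 12 100.2 20 102.0 
[478.07958775 211.49155559 163.72727767] [-3.14126558e+00 -8.84006288e-04 -1.77491243e-01]
```

View pics/c1.png

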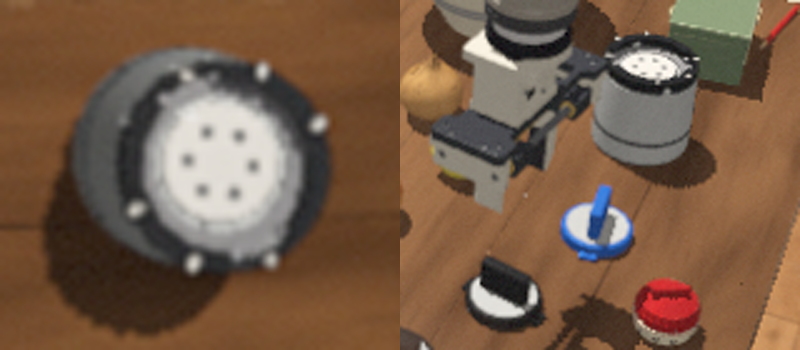

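The guard lies flat, level at z≈103 in the cup (crop about 220,160), and the lid is still in place. I descend and grip the bar.

Call:
step_arm:
  deltas:
    - [0.8,0,0,0.06,0]
    - [0.8,0,0,0.07,0]
    - [0.8,0,0,0.07,0]
    - [0.8,0,0,0.04,0]
    - [0.8,0,0,0.02,0]
    - [0.8,0,0,0.009,0]
    - [0.8,0,0,0,0]
    - [0.8,0,0,0,0]

```text
time: 5.6
tool_pos: [478.6, 211.7, 29.8]
tcp_rot: [-3.141, -0.002, -0.179]
contact_force: [0.9, -0.2, 0.4]
grip_width: 73.5
finger_force: 0.0
```

Call:
step_arm:
  deltas:
    - [0,0,0,0,0]
    - [0,0,0,0,0]
    - [0,0,0,0,0]
    - [0,0,0,0,0]
    - [0,0,0,0,0]
    - [0,0,0,0,0]
    - [0,0,0,0,0]
    - [0,0,0,0,0]

```text
time: 6.4
tool_pos: [477.7, 211.4, 28.6]
tcp_rot: [3.141, 0.0, -0.18]
contact_force: [-0.4, -0.5, 1.0]
grip_width: 13.6
finger_force: 1.8
```

Call:
step_arm:
  deltas:
    - [0,0,0,0,0]
    - [0,0,0,-0.02,0]
    - [0,0,0,-0.05,0]
    - [0,0,0,-0.07,0]
    - [0,0,0,-0.07,0]
    - [0,0,0,-0.07,0]
    - [0,0,0,-0.06,0]
    - [0,0,0,0,0]

```text
time: 7.2
tool_pos: [479.7, 212.0, 203.5]
tcp_rot: [-3.138, -0.008, -0.18]
contact_force: [0.1, -0.3, -1.7]
grip_width: 14.2
finger_force: 30.0
```

Call:
step_arm:
  deltas:
    - [0,0.00375,0.0676,0,0]
    - [0,0.00375,0.0676,0,0]
    - [0,0.00375,0.0676,0,0]
    - [0,0.00375,0.0676,0,0]
    - [0,0.00375,0.0676,0,0]
    - [0,0.00375,0.0676,0,0]
    - [0,0.00375,0.0676,0,0]
    - [0,0.00375,0.0676,0,0]

```text
time: 8.0
tool_pos: [443.1, -58.4, 197.9]
tcp_rot: [-3.141, 0.002, -0.18]
contact_force: [0.5, 0.5, -1.4]
grip_width: 13.4
finger_force: 30.0
```

Call:
step_arm:
  deltas:
    - [0,0.00375,0.0676,0,0]
    - [0,0.00375,0.0676,0,0]
    - [0,0,0,0,-0.0744]
    - [0,0,0,0,-0.0744]
    - [0,0,0,0,-0.0744]
    - [0,0,0,0,-0.0744]
    - [0,0,0,0,-0.0744]
    - [0,0,0,0,0]

```text
time: 8.8
tool_pos: [435.1, -124.2, 197.9]
tcp_rot: [-3.14, 0.001, 0.406]
contact_force: [0.8, -0.3, -2.5]
grip_width: 13.7
finger_force: 30.0
```

Run:
```python
from h import *
im,d=snap('side','side2'); W=cloud('side',d); o=bot.get_obs(); print(o['tool_pos'],o['tcp_rot'],o['finger_force'],o['grip_width'])
cv2.imwrite('pics/c2.png',cv2.resize(im[80:220,340:500],(640,560),interpolation=2)[...,::-1])
# lid disc points: bright steel/dark between z 165..188 around tcp
c=o['tool_pos']; r=np.hypot(W[...,0]-c[0],W[...,1]-c[1])
for z0,z1 in ((160,168),(168,174),(174,180),(180,188)):
    P=W[(r<60)&(W[...,2]>z0)&(W[...,2]<z1)]
    if len(P)>5: print(z0,len(P),cv2.minEnclosingCircle(P[:,:2].astype(np.float32)))
```

```text
[ 435.2347389  -124.22368821  198.05380733] [-3.14049018e+00  1.04584006e-03  4.02039818e-01] 29.97594863176346 13.59402590728311
168 65 ((435.0580139160156, -122.18856811523438), 47.63745880126953)
174 80 ((432.9137878417969, -116.31387329101562), 44.68750762939453)
180 177 ((434.953369140625, -117.975341796875), 40.010318756103516)
```

View pics/c2.png

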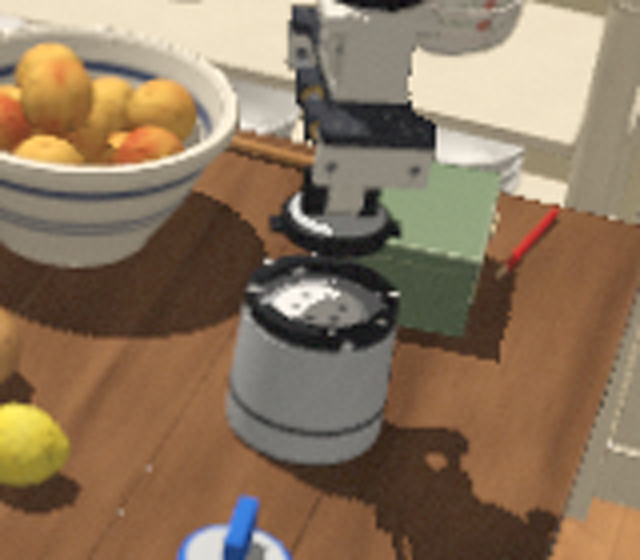

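The lid is held level above the collar, with its lugs (crop 275,222 and 398,235) over the gap line. I descend.

Call:
step_arm:
  deltas:
    - [0,0.0015,0.0015,0.03,0]
    - [0,0,0,0.035,0]
    - [0,0,0,0.025,0]
    - [0,0,0,0.006,0]
    - [0,0,0,0.006,0]
    - [0,0,0,0.006,0]
    - [0,0,0,0,0]

```text
time: 9.55
tool_pos: [436.9, -124.9, 144.8]
tcp_rot: [3.141, -0.0, 0.404]
contact_force: [-1.0, 0.2, -2.4]
grip_width: 13.7
finger_force: 30.0
```

Call:
step_arm:
  deltas:
    - [0,0,0,0.005,0]
    - [0,0,0,0.005,0]
    - [0,0,0,0,0]
    - [0,0,0,0,0]

```text
time: 9.95
tool_pos: [436.8, -124.9, 139.7]
tcp_rot: [3.142, 0.0, 0.405]
contact_force: [0.6, 0.3, -1.9]
grip_width: 13.8
finger_force: 30.0
```

Call:
step_arm:
  deltas:
    - [0,0,0,0.004,0]
    - [0,0,0,0.004,0]
    - [0,0,0,0,0]

```text
time: 10.25
tool_pos: [436.6, -124.8, 135.4]
tcp_rot: [-3.141, 0.0, 0.405]
contact_force: [0.8, 0.7, -1.8]
grip_width: 13.9
finger_force: 30.0
```

Call:
step_arm:
  deltas:
    - [0,0,0,0.004,0]
    - [0,0,0,0.004,0]
    - [0,0,0,0,0]

```text
time: 10.55
tool_pos: [436.6, -124.8, 131.4]
tcp_rot: [-3.141, 0.0, 0.405]
contact_force: [0.6, 0.3, -1.5]
grip_width: 13.7
finger_force: 30.0
```

Call:
step_arm:
  deltas:
    - [0,0,0,0.002,0]
    - [0,0,0,0.002,0]
    - [0,0,0,0,0]
    - [0,0,0,0,0]

```text
time: 10.95
tool_pos: [436.9, -124.9, 130.6]
tcp_rot: [3.141, -0.0, 0.405]
contact_force: [-3.3, 1.1, 6.4]
grip_width: 13.9
finger_force: 30.0
```

The lid is fully seated: TCP z is 130.6 and contact is about 8 N. Now I twist clockwise.

Call:
step_arm:
  deltas:
    - [0,0,0,0,0.05]
    - [0,0,0,0,0.05]
    - [0,0,0,0,0.05]
    - [0,0,0,0,0.05]
    - [0,0,0,0,0.05]
    - [0,0,0,0,0]

```text
time: 11.55
tool_pos: [437.2, -125.1, 130.6]
tcp_rot: [3.141, -0.001, 0.01]
contact_force: [-0.7, -0.2, 6.6]
grip_width: 13.5
finger_force: 30.0
```

```bash
python3 -c "
from h import *
o=bot.get_obs(); print(o['tool_pos'],o['tcp_rot'],o['contact_force'],o['moment'],o['grip_width'])"
```

```text
[ 437.15728236 -125.09949945  130.57242617] [ 3.14074147e+00 -1.29207753e-03  9.83050760e-03] [-0.7155861  -0.20521644  6.61870677] [0.13575327 0.37754158 0.00457196] 13.540098290061831
```

Call:
step_arm:
  deltas:
    - [0,0,0,0,0.051]
    - [0,0,0,0,0.051]
    - [0,0,0,0,0.051]
    - [0,0,0,0,0.051]
    - [0,0,0,0,0.051]
    - [0,0,0,0,0]
    - [0,0,0,0,0]

```text
time: 12.25
tool_pos: [437.4, -125.4, 130.6]
tcp_rot: [3.141, -0.002, -0.387]
contact_force: [-1.2, 0.1, 6.6]
grip_width: 13.8
finger_force: 30.0
```

Run:
```python
from h import *
o=bot.get_obs(); print(o['tool_pos'],o['tcp_rot'],o['contact_force'],o['moment'],o['grip_width'])
im,d=snap('side','side3'); W=cloud('side',d)
im2,_=snap('top','top3')
cv2.imwrite('pics/c3.png',np.hstack([cv2.resize(im[100:200,370:470],(400,400),interpolation=2),cv2.resize(im2[225:325,385:485],(400,400),interpolation=2)])[...,::-1])
yaw=np.radians(23.2)
for k in(0,45,90):
  for s in(0,np.pi):
    a=yaw-np.radians(k)+s; q=proj('side',[436.5+51*np.cos(a),-124.7+51*np.sin(a),116])[0]; print(k,((q-[370,100])*4).round())
for s in (27,-27):
    q=proj('side',[436.5+s*np.cos(-.393),-124.7+s*np.sin(-.393),151])[0]; print('bar end',((q-[370,100])*4).round())
```

```text
[ 437.38169027 -125.36574699  130.58794234] [ 3.14101118e+00 -2.17076464e-03 -3.87497594e-01] [-1.20017886  0.12229907  6.59534811] [-0.02495871  0.28166135  0.00678896] 13.846717835685794
0 [132. 205.]
0 [273. 211.]
45 [148. 179.]
45 [260. 238.]
90 [195. 170.]
90 [212. 247.]
bar end [180. 151.]
bar end [240. 182.]
```

View pics/c3.png

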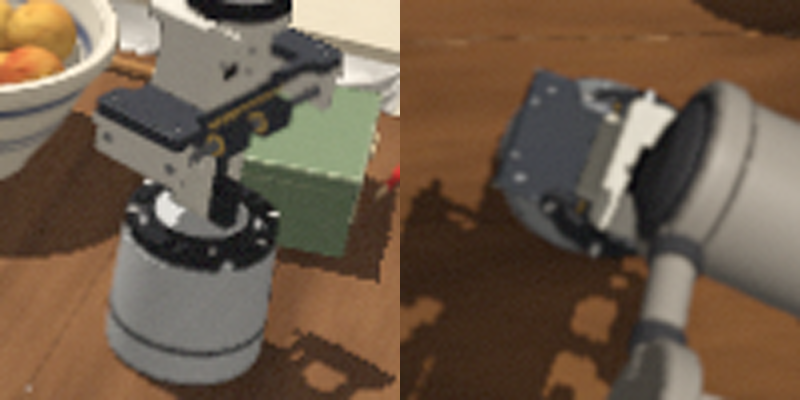

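The lid sits down in the collar, and the bar end (crop 240,215) points at the middle ridge (260,240). The vertical moment reads low, so I check the spring load with averaged readings.

Run:
```python
from h import *
A=[];B=[]
for i in range(10):
    bot.capture('side'); o=bot.get_obs(); A.append(o['moment']); B.append(o['tau'][5])
print(np.mean(A,0),np.std(A,0),np.mean(B),np.std(B),o['time'])
S=np.load('pics/side3.npz'); W=cloud('side',S['d']); im=S['im']
r=np.hypot(W[...,0]-436.3,W[...,1]+124.7)
# lid inlay/disc height: expected 116 (102+14)
m=(r<36)&(r>22)&(W[...,2]<125); print('disc z',np.median(W[m][:,2]),len(W[m]))
# bar top points
m=(r<32)&(W[...,2]>135)&(W[...,2]<153)&(im.max(-1)<70); P=W[m]; print(len(P),P.mean(0) if len(P) else '')
```

```text
[-0.03078852  0.30544989  0.03503199] [0.04048284 0.0338165  0.0373816 ] 0.04263522522523999 0.00014076336748793664 12.85
disc z 114.00877289764664 128
54 [ 422.43201046 -114.80675931  144.52148518]
```

Joint 6 carries a steady 0.043 N m, so the spring is loaded and the lid is engaged with the ring. I add a small turn to take up half of the lug play.

Call:
step_arm:
  deltas:
    - [0,0,0,0,0.018]
    - [0,0,0,0,0]
    - [0,0,0,0,0]
    - [0,0,0,0,0]

```text
time: 13.25
tool_pos: [437.4, -125.4, 130.6]
tcp_rot: [3.141, -0.002, -0.416]
contact_force: [-1.3, -0.7, 5.8]
grip_width: 14.0
finger_force: 30.0
```

Run:
```python
from h import *
o=bot.get_obs(); print(o['tool_pos'],o['tcp_rot'],o['tau'][5],o['contact_force'],o['finger_force']); print(bot.close_job())
```

```text
[ 437.39306418 -125.39541504  130.57624399] [ 3.14104195e+00 -2.23730949e-03 -4.15664133e-01] 0.045120301656425 [-1.32508931 -0.74072004  5.81043267] 29.98246818780899
the job is handed in; nothing more can be done
None
```

I closed the guard, seated the lid, and twisted it clockwise about 47° (0.82 rad, short of the lock catches at 1.05) to the middle ridge. I handed the job in at about 13 s, still gripping the lid against its spring; the fruit was not touched, and the hand-in returned no verdict.

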